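Pass the round cheese through the grading gate

TASK

Two small waxed cheeses wait on the grading bench, each in its lane before its own swing gate. Push the round one along its lane, flat on the deck, through its gate and on until the gate has swung fully shut behind it and the cheese stands clear in the lane beyond. Keep the gate of the square cheese shut.

Things in the scene. Friction and masses are not known exactly. Their poses are not given: they have to be found in the camera images.
- wheel: the round cheese: orange-waxed wheel, 84 mm across, 40 mm tall, 0.17 to 0.34 kg, flat in the infeed of either lane, centre 60 to 85 mm before the gate line. Origin: centre of its underside, z up. The other lane holds a square block of the same wax, 76 x 76 x 40 mm. Past the gate, it is clear of the gate's sweep from about 140 mm beyond the gate line; it meets the end stop at 198 mm.
- station: fixed white deck, 12 mm thick, with steel guides, tops 40 mm above the bench, open above. Origin on the bench, midway between the lanes on the gate line; +x is the way the cheeses go (to the robot's left), +y left of that. Deck x -150 (open end) to an end stop at +240 mm. A 6 mm divider at y 0; lane centres at y +50 and -50 mm. Lanes 94 mm wide before the gates; beyond, the outer guides step out to y +-121 mm.
- gate_left (a joint): gate of the +y lane: black upright leaf across the lane, 8 mm thick, 102 mm long, top 46 mm above the bench, on a vertical hinge at the lane's outer side (station x 0, y +109 mm). 0 = shut, against a stop; grows to 1.5 rad as it swings to station +x. A light spring (0.01 to 0.04 N m) swings it shut in about 2 s once nothing is within its 102 mm sweep.
- gate_right (a joint): gate of the -y lane, the mirror image of gate_left: same leaf and spring, vertical hinge at the lane's outer side (station x 0, y -109 mm), its free end 4 mm short of the divider. 0 = shut, grows to 1.5 rad as it swings to station +x.
Not all that is in view belongs to the job. What is shaped like the wheel but red is not meant.

How it is judged:
By the outcome, as a careful person would: the job done as asked, in the order asked, and still so for the second after the job is handed in, with the robot touching nothing.
It also fails if it takes over 38 s, if anything falls off the work surface, if the arm or the gripper's body presses on something with over 40 N, if the wrist force passes 120 N, or if a joint passes its speed limit or range.

ROBOT

A 6-joint arm with a two-finger parallel gripper is mounted at the origin on the work surface. World frame = base frame: x ahead of the robot, y to its left, z up, the work surface at z = 0. Lengths are in m, angles in degrees, forces in N, time in s.
With the tool pointing down it reaches from about 0.35 to 0.8 m from the base axis. Payload 7.3 kg.
Tool frame: the origin (TCP) lies midway between the tips of the shut fingers; the grasp point (between the pads) lies 19 mm behind it (env.grasp_offset is the distance from the TCP to the grasp point, in m); z points along the fingers, y is the direction in which the jaws open and shut (so a half turn about z gives the same grasp; the last joint's range is limited). The gripper opens to 85 mm and grips with 20 to 120 N. Pads are 22 mm wide; open, the fingers measure 114 mm over their backs; the gripper's body (76 mm by 85 mm) begins 54 mm behind the grasp point. The pads swing forward as they close: fully open they stand 13 mm farther back than shut.
Start: joints at [60.447, 19.595, 87.324, -0, 73.075, -8.365], TCP at [0.19, 0.49, 0.231] pointing down, gripper open.
Joint ranges: [-145.02, 145.02], [-44.19, 115.74], [2.07, 154.8], [-57.11, 237.11], [16.16, 152.29], [-177.93, 177.93]. Speed limits (degrees/s): [147.25, 147.25, 180, 180, 180, 180].

INTERFACE

Orientations are given as a 3x3 rotation matrix whose columns are the frame's x, y, z axes.
In Python, from bench import env, vision gives the robot as it stands.
- The arm moves only by the tool step_arm, never from a script. Its argument "rows" is a list of rows, each an object with "hand": the gripper command: -1 is shut, 1 is fully open, values between are in proportion; "slide": the shift along the tool's x, y, z in cm, a list of three; "turn": the turn, a rotation vector about the tool's x, y, z in rad, a list of three. In form: [{"hand": hand, "slide": [tx, ty, tz], "turn": [rx, ry, rz]}, ...]. A call has 1 to 20 rows; each row is the pose to reach, as a shift and turn from the pose commanded when the call began, along the tool's axes at that moment; what a row does not reach only later rows make up. A row lasts 1/10 s, in which the tool goes at most 50 mm and 8.59 degrees, less where a joint would pass 70% of its speed; a pose out of reach is approached as far as the arm can. A call with a gripper value outside its range is refused whole. The fingers move at their own pace and stop on an object; "force" is the grip in N (left out, the last holds). Time passes only in rows, so rows that repeat a pose let the fingers close. It gives the time, the measured TCP pose, the force and the opening at its end, in the units of the state.
- env.read_state(): the state, without advancing time (a new reading comes with each control period).
- vision.get_image(name): name is "scene" or "side" or "wrist"; returns a dict with "color" (384x512x3 uint8, blue, green, red), "z_map" (384x512 float32, m along the optical axis (not along the pixel's ray), 0 where there is no reading), "fx", "fy", "cx", "cy" (pixels), "dist" ([k1, k2, p1, p2, k3] as OpenCV has them; the pictures are not rectified), "cam_to_world" (4x4, takes a point from camera to world coordinates). Camera axes: x right, y down, z forward; pixel columns grow to the right and rows downward; lengths in m; the calibration is good to about 2 mm. A picture is of the moment at which its call begins.
- env.sign_off(): hands the job in, once; it reports no verdict.
The state is a dict: "clock": time; "joint_pos": joint angles; "joint_velocities": joint speeds; "effort": joint torques, N m; "position": TCP position; "orientation": TCP orientation; "contact_force": force on the tool from outside, world axes, zero at the start; "ft_torque": the same for the moment, N m; "width": finger opening in m.
Only numpy, scipy, OpenCV 4.12 (cv2) and the standard library are available. Lean on these libraries where they do the work, as an engineer would, in place of code of your own. Each camera call takes 0.05 s, during which the arm holds its last target.

## Working session

There is one attempt and no reset: what is moved stays moved. The work goes in short steps, Python scripts to look and compute and a tool call to move; the robot and the scene stay as the last step left them, time stands still between calls to the robot, and variables do not carry over. Pictures are saved under pics/ and viewed, and the job is handed in when it is done.

Besides the shell and the picture viewer there is one more tool, called after "Emit:" by a JSON object that holds its "method" and its "body", one argument or row to a line. step_arm: Moves the arm, as the interface text tells. Its arguments: {"type":"object","properties":{"rows":{"type":"array"},"force":{"type":"number"}},"required":["rows"]}

```bash
ls; mkdir -p pics; python3 - <<'E'
from bench import env, vision
import cv2,numpy as np
for n in ("scene","side","wrist"):
    im=vision.get_image(n); cv2.imwrite(f"pics/{n}0.png",im["color"])
    np.savez(f"{n}0.npz",**im)
    print(n,im["fx"],im["cx"],im["cy"],im["dist"],np.round(im["cam_to_world"],3).tolist())
s=env.read_state(); print({k:np.round(v,3).tolist() for k,v in s.items()})
E
```

```text
pics
scene 417.2728048494254 253.43365463259366 189.89531118026756 [-0.14936068  0.          0.          0.          0.        ] [[-0.251, 0.753, -0.608, 1.098], [0.968, 0.196, -0.157, 0.036], [0.001, -0.628, -0.778, 0.666], [0.0, 0.0, 0.0, 1.0]]
side 383.39295276299447 258.04310006999805 190.28963005835786 [-0.06332525  0.          0.          0.          0.        ] [[-0.963, -0.15, 0.225, 0.471], [-0.27, 0.567, -0.778, 0.447], [-0.011, -0.81, -0.587, 0.419], [0.0, 0.0, 0.0, 1.0]]
wrist 296.38044102685956 254.3588659662479 194.6867793441735 [-0.05873049  0.          0.          0.          0.        ] [[0.362, 0.89, 0.278, 0.119], [0.932, -0.345, -0.109, 0.518], [-0.001, 0.298, -0.954, 0.372], [0.0, 0.0, 0.0, 1.0]]
{'clock': 0.15, 'joint_pos': [60.448, 19.628, 87.364, 0.001, 73.075, -8.366], 'joint_velocities': [0.052, -0.056, -0.122, -0.009, 0.005, -0.015], 'effort': [0.001, -43.391, -24.615, -0.0, 0.006, 0.0], 'position': [0.19, 0.489, 0.231], 'orientation': [[-0.932, 0.361, -0.001], [0.361, 0.932, -0.001], [0.0, -0.001, -1.0]], 'contact_force': [-0.315, 0.145, 0.1], 'ft_torque': [0.004, -0.004, -0.041], 'width': 0.086}
```

View pics/scene0.png

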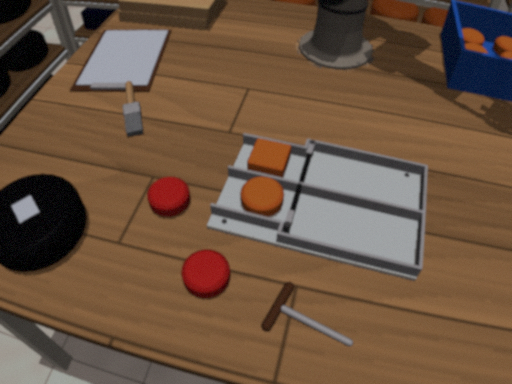

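View pics/side0.png

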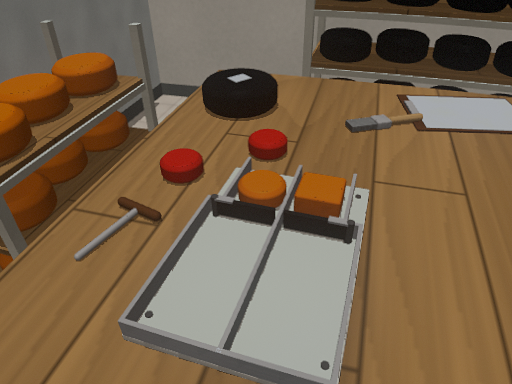

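View pics/wrist0.png

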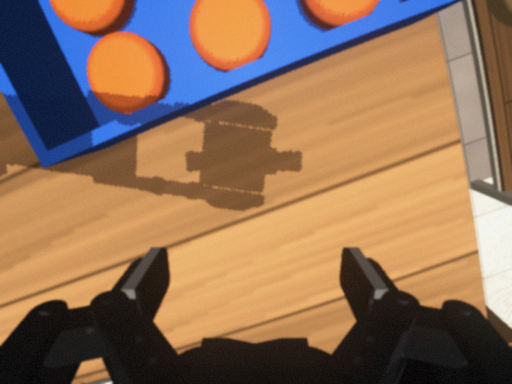

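The scene picture has the orange round at (262,195), the orange square block at (270,156), and red discs at (168,196) and (206,273). The orange round in the lane fits the wheel. The red discs and the shelf and crate cheeses don't. It sits in the lane farther from the robot, which should be the -y lane with gate_right. Next I'll measure it.

```bash
cat > h.py <<'E'
import numpy as np,cv2
def cloud(im):
    K=np.array([[im["fx"],0,im["cx"]],[0,im["fy"],im["cy"]],[0,0,1]],float)
    h,w=im["z_map"].shape
    uv=np.stack(np.meshgrid(np.arange(w),np.arange(h)),-1).reshape(-1,1,2).astype(np.float64)
    n=cv2.undistortPoints(uv,K,np.array(im["dist"],float))[:,0]
    r=np.c_[n,np.ones(len(n))]; M=np.array(im["cam_to_world"])
    P=(r*im["z_map"].reshape(-1,1))@M[:3,:3].T+M[:3,3]
    return P.reshape(h,w,3), (r@M[:3,:3].T).reshape(h,w,3), M[:3,3]
def onplane(ray,o,z): return o+ray*((z-o[2])/ray[...,2:])
E
python3 - <<'E'
from h import *
for n in ("scene","side"):
    im=dict(np.load(f"{n}0.npz")); P,R,o=cloud(im)
    c=im["color"]; hsv=cv2.cvtColor(c,cv2.COLOR_BGR2HSV)
    z=P[...,2]
    print(n,"bench z",np.median(z[(abs(z)<.01)&(im["z_map"]>0)]))
    # orange tops
    m=((hsv[...,0]>5)&(hsv[...,0]<16)&(hsv[...,1]>200)&(z>.045)&(z<.06)&(P[...,0]>.3)&(P[...,0]<.8)).astype(np.uint8)
    k,l,s,cc=cv2.connectedComponentsWithStats(m)
    for i in range(1,k):
        if s[i,4]>150:
            Q=P[l==i]; rc=cv2.minAreaRect(Q[:,:2].astype(np.float32)*1000); ce=cv2.minEnclosingCircle(Q[:,:2].astype(np.float32)*1000)
            print("orange",cc[i],s[i,4],Q.mean(0).round(4),np.percentile(Q[:,2],[5,50,95]).round(4),rc,ce)
    # guide-top image: project pixels
    box=(P[...,0]>.3)&(P[...,0]<.85)&(z>.005)&(z<.075)&(hsv[...,1]<60)
    hm=np.zeros((600,600,3),np.uint8)
    Q=P[box]; 
    for p,col in zip(Q,c[box]):
        u=int((p[1]+.4)*1000); v=int((p[0]-.3)*1000)
        if 0<=u<600 and 0<=v<600: cv2.circle(hm,(u,v),1,((0,0,255) if p[2]>.043 else (0,255,0) if p[2]>.034 else (255,200,200) if p[2]<.018 else (255,0,0)),-1)
    cv2.imwrite(f"pics/top_{n}.png",hm)
E
```

```text
scene bench z -0.000563583657268607
orange [269.93157076 155.93934681] 643 [ 0.5234 -0.0773  0.0513] [0.0471 0.0516 0.0535] ((518.8555297851562, -78.69449615478516), (71.06082153320312, 69.46160888671875), 87.7960205078125) ((519.7772827148438, -79.02725219726562), 45.915748596191406)
orange [261.66714697 193.59365994] 694 [ 0.622  -0.0703  0.0508] [0.046  0.0513 0.0532] ((619.4689331054688, -70.18878173828125), (72.71336364746094, 69.16838073730469), 80.74610900878906) ((619.9137573242188, -70.73867797851562), 37.79883575439453)
side bench z -0.0004421256718645239
orange [261.50662252 183.60816777] 906 [ 0.6122 -0.0618  0.0502] [0.046  0.0508 0.0521] ((613.4192504882812, -64.98849487304688), (74.45396423339844, 73.8305435180664), 42.95760726928711) ((613.2462768554688, -66.89876556396484), 39.92497634887695)
orange [321.26732673 189.43654365] 1111 [ 0.5129 -0.0704  0.0505] [0.047  0.051  0.0522] ((514.6524047851562, -78.19900512695312), (77.61956024169922, 74.47298431396484), 87.88520812988281) ((514.4210815429688, -77.7696533203125), 49.522483825683594)
```

View pics/top_scene.png

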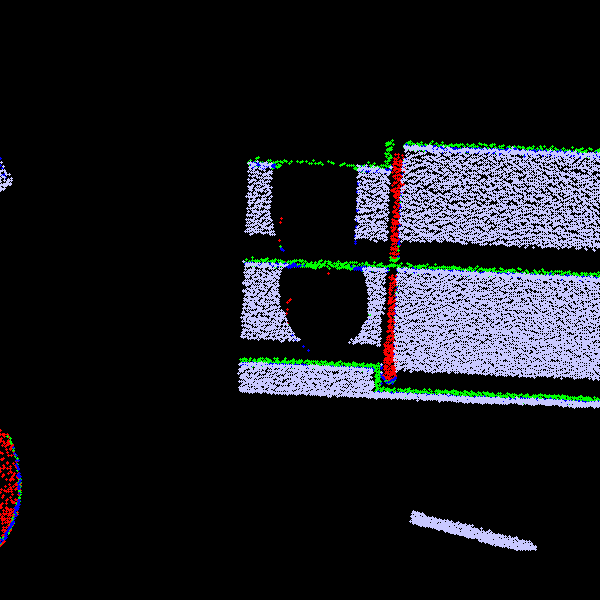

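View pics/top_side.png

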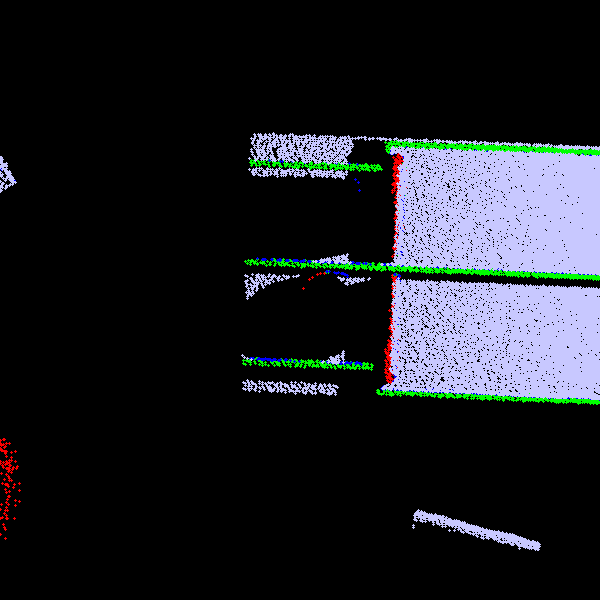

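```bash
python3 - <<'E'
import cv2,numpy as np
a=cv2.imread("pics/scene0.png")[120:280,200:440]; b=cv2.imread("pics/side0.png")[150:384,110:380]
cv2.imwrite("pics/cs.png",cv2.resize(a,None,fx=3.3,fy=3.3,interpolation=2)); cv2.imwrite("pics/cb.png",cv2.resize(b,None,fx=2.5,fy=2.5,interpolation=2))
E
```

```text
(no output)
```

View pics/cs.png

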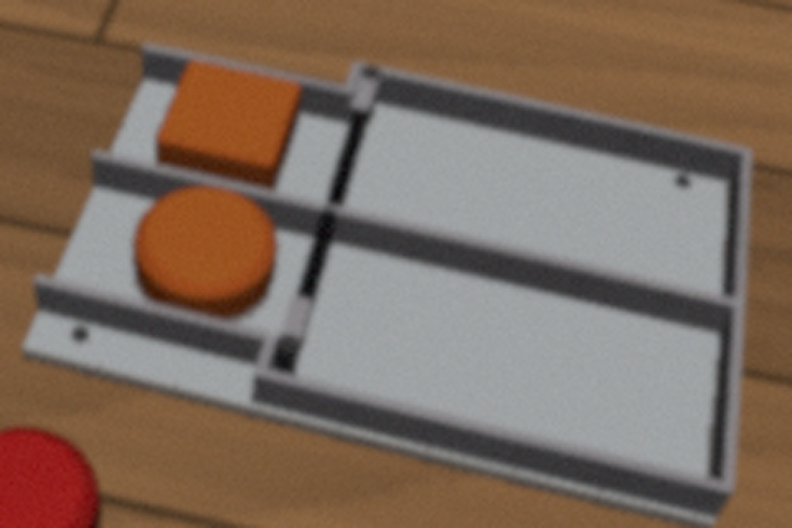

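View pics/cb.png

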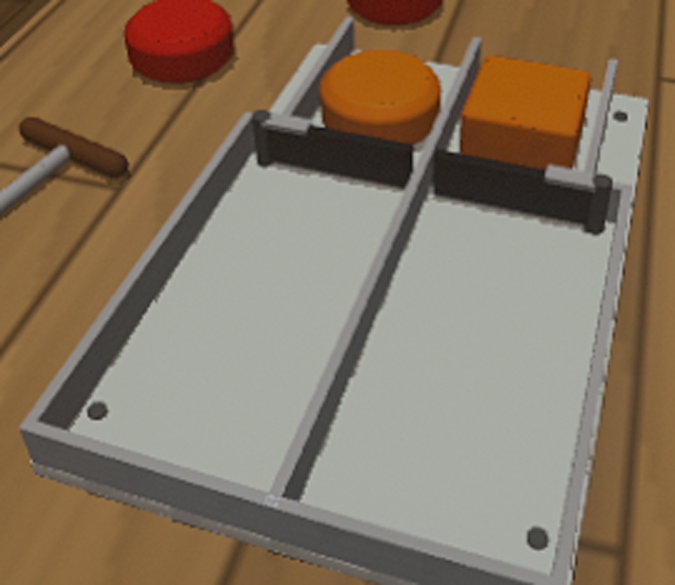

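The crops show that both gates are black leaves and are shut. The orange round cheese is in the lane farther from the robot, the station -y lane, behind gate_right. Its sides are curved, while its neighbour is square. Next I'll fit the station pose.

```bash
python3 - <<'E'
from h import *
for n in ("scene","side"):
    im=dict(np.load(f"{n}0.npz")); P,R,o=cloud(im); hsv=cv2.cvtColor(im["color"],cv2.COLOR_BGR2HSV)
    Q=P.reshape(-1,3); S=hsv.reshape(-1,3)
    g=Q[(S[:,1]<70)&(Q[:,2]>.037)&(Q[:,2]<.043)]
    def line(xc,w,y0,y1):
        s=g[(abs(g[:,0]-(xc+.045*(g[:,1]+.15)-0))<w)&(g[:,1]>y0)&(g[:,1]<y1)]
        p=np.polyfit(s[:,1],s[:,0],1); r=s[:,0]-np.polyval(p,s[:,1]); k=abs(r)<.004
        p=np.polyfit(s[k,1],s[k,0],1); return p,k.sum(),np.polyval(p,-.01)
    for nm,xc,w,y0,y1 in (("div",.561,.012,-.15,.23),("far out",.681,.012,0,.23),("near out",.436,.012,.01,.23),("far in",.66,.012,-.16,-.03),("near in",.46,.012,-.15,-.03)):
        try: print(n,nm,line(xc,w,y0,y1))
        except Exception as e: print(nm,e)
    b=Q[(Q[:,2]>.0435)&(Q[:,2]<.05)&(S[:,2]<80)&(Q[:,1]>-.04)&(Q[:,1]<.03)&(Q[:,0]>.44)&(Q[:,0]<.7)]
    p=np.polyfit(b[:,0],b[:,1],1); print("gate line y(x)",p,np.polyval(p,.566),len(b))
    e=g[(g[:,1]>.2)&(g[:,0]>.46)&(g[:,0]<.66)]
    print("end", np.percentile(e[:,1],[5,50,95]), e.shape)
    # gate top by ray of black at plane .046; cheese by ray onto plane .052
    m=((hsv[...,0]>4)&(hsv[...,0]<16)&(hsv[...,1]>190)&(abs(P[...,0]-.62)<.055)&(abs(P[...,1]+.07)<.06)).astype(np.uint8)
    T=onplane(R,o,.052)
    mt=m.astype(bool)&(P[...,2]>.049); ys,xs=np.nonzero(mt)
    q=T[mt][:,:2].astype(np.float32); print("wheel top",cv2.minEnclosingCircle(q),q.mean(0),P[mt].mean(0))
E
```

```text
scene div (array([0.04434687, 0.56843122]), np.int64(590), np.float64(0.5679877464691976))
scene far out (array([0.04059095, 0.69288716]), np.int64(458), np.float64(0.692481248743342))
scene near out (array([0.03810615, 0.445633  ]), np.int64(262), np.float64(0.44525194189781886))
scene far in (array([0.041485  , 0.66837933]), np.int64(230), np.float64(0.667964476701429))
scene near in (array([0.03843212, 0.4685168 ]), np.int64(78), np.float64(0.4681324806532555))
gate line y(x) [-0.04273566  0.01898004] -0.0052083444938213486 218
end [0.21015356 0.23556751 0.24162342] (337, 3)
wheel top ((0.6173739433288574, -0.07097988575696945), 0.03671294078230858) [ 0.6178006  -0.07114917] [ 0.61749949 -0.07121701  0.05160815]
side div (array([0.04250361, 0.56781606]), np.int64(904), np.float64(0.5673910234031702))
side far out (array([0.0428946 , 0.69182959]), np.int64(644), np.float64(0.6914006404128806))
side near out (array([0.04201881, 0.44450525]), np.int64(715), np.float64(0.4440850586618863))
side far in (array([0.04015465, 0.66743741]), np.int64(154), np.float64(0.6670358606246224))
side near in (array([0.04139206, 0.46899062]), np.int64(157), np.float64(0.46857670143333197))
gate line y(x) [-0.04320782  0.02235345] -0.0021021769063732307 548
end [0.21528542 0.23914027 0.24451645] (1346, 3)
wheel top ((0.6118083596229553, -0.0652700811624527), 0.03692811354994774) [ 0.6129994  -0.06487449] [ 0.6133762  -0.06623123  0.0510214 ]
```

Station origin is about (0.5675, -0.004) and its +x axis is about (0.0425, 0.999). The wheel centre is at station x of about -63 mm in the -y lane. I'll move above the open end of that lane with the fingers half open across it, so they cradle the wheel from behind.

Emit:
{"method": "step_arm", "body": {
  "rows": [
    {"hand": 0,"slide": [-62.3,-44.2,0],"turn": [0,0,1.244]},
    {"hand": 0,"slide": [-62.3,-44.2,0],"turn": [0,0,1.244]},
    {"hand": 0,"slide": [-62.3,-44.2,0],"turn": [0,0,1.244]},
    {"hand": 0,"slide": [-62.3,-44.2,0],"turn": [0,0,1.244]},
    {"hand": 0,"slide": [-62.3,-44.2,0],"turn": [0,0,1.244]},
    {"hand": 0,"slide": [-62.3,-44.2,0],"turn": [0,0,1.244]},
    {"hand": 0,"slide": [-62.3,-44.2,0],"turn": [0,0,1.244]},
    {"hand": 0,"slide": [-62.3,-44.2,0],"turn": [0,0,1.244]},
    {"hand": 0,"slide": [-62.3,-44.2,0],"turn": [0,0,1.244]},
    {"hand": 0,"slide": [-62.3,-44.2,0],"turn": [0,0,1.244]},
    {"hand": 0,"slide": [-62.3,-44.2,0],"turn": [0,0,1.244]},
    {"hand": 0,"slide": [-62.3,-44.2,0],"turn": [0,0,1.244]},
    {"hand": 0,"slide": [-62.3,-44.2,0],"turn": [0,0,1.244]},
    {"hand": 0,"slide": [-62.3,-44.2,0],"turn": [0,0,1.244]},
    {"hand": 0,"slide": [-62.3,-44.2,0],"turn": [0,0,1.244]},
    {"hand": 0,"slide": [-62.3,-44.2,0],"turn": [0,0,1.244]},
    {"hand": 0,"slide": [-62.3,-44.2,0],"turn": [0,0,1.244]},
    {"hand": 0,"slide": [-62.3,-44.2,0],"turn": [0,0,1.244]},
    {"hand": 0,"slide": [-62.3,-44.2,0],"turn": [0,0,1.244]}
  ]
}}

```text
clock: 2.05
position: [0.6104, -0.1465, 0.2314]
orientation: [[0.042, 0.999, -0.0], [0.999, -0.042, 0.0], [0.0, -0.0, -1.0]]
contact_force: [-0.0, 0.6, 1.9]
width: 0.0426
```

Emit:
{"method": "step_arm", "body": {
  "rows": [
    {"hand": 0,"slide": [-0.1,0.1,4],"turn": [0,0,0]},
    {"hand": 0,"slide": [-0.1,0.1,8],"turn": [0,0,0]},
    {"hand": 0,"slide": [-0.1,0.1,12],"turn": [0,0,0]},
    {"hand": 0,"slide": [-0.1,0.1,15],"turn": [0,0,0]},
    {"hand": 0,"slide": [-0.1,0.1,15],"turn": [0,0,0]}
  ]
}}

```text
clock: 2.55
position: [0.6088, -0.1464, 0.0774]
orientation: [[0.042, 0.999, -0.008], [0.999, -0.041, 0.003], [0.003, -0.008, -1.0]]
contact_force: [-1.2, 0.8, -0.1]
width: 0.0426
```

```bash
cat > look.py <<'E'
import sys,cv2,numpy as np
from bench import env,vision
t=sys.argv[1]; o=[]
for n in sys.argv[2:]:
    im=vision.get_image(n); np.savez(f"{n}{t}.npz",**im); o.append(im["color"])
i=np.hstack(o); 
if i.shape[1]>800: i=cv2.resize(i,(800,int(i.shape[0]*800/i.shape[1])))
cv2.imwrite(f"pics/l{t}.png",i)
s=env.read_state(); print(s["clock"],s["position"],s["contact_force"],s["width"])
E
python3 look.py 1 scene wrist
```

```text
2.65 [ 0.61208512 -0.14798422  0.08238211] [-0.04399983 -0.42844054  0.77019711] 0.04232955961776972
```

View pics/l1.png

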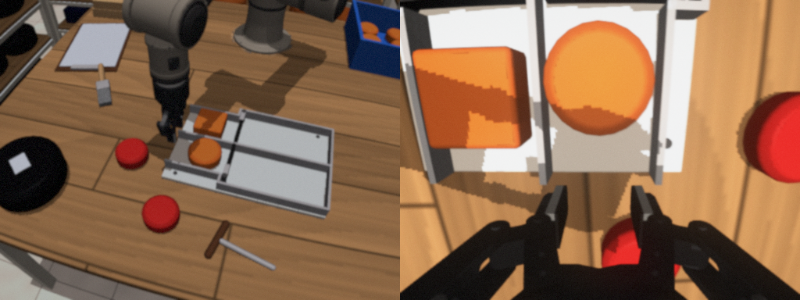

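The scene half shows the gripper above the lane's open end. In the wrist half, the fingers (centre about column 597) line up with the wheel at (599,77). A red disc shows low at (640,250), so I'll check its clearance before going down.

```bash
python3 - <<'E'
from h import *
for n,t in (("scene",0),("side",0),("wrist",1)):
    im=dict(np.load(f"{n}{t}.npz")); P,R,o=cloud(im); h=cv2.cvtColor(im["color"],cv2.COLOR_BGR2HSV)
    m=(((h[...,0]<4)|(h[...,0]>174))&(h[...,1]>180)&(h[...,2]>80)).astype(np.uint8)
    k,l,s,c=cv2.connectedComponentsWithStats(m)
    for i in range(1,k):
        if s[i,4]>200:
            q=P[l==i]; q=q[(q[:,2]>.0)&(q[:,2]<.1)]; t_=q[q[:,2]>.028] if n!="x" else q
            print(n,c[i].round(),"top z",np.percentile(q[:,2],95).round(3),"x",np.percentile(t_[:,0],[1,99]).round(3),"y",np.percentile(t_[:,1],[1,99]).round(3))
im=dict(np.load("wrist1.npz")); P,R,o=cloud(im); h=cv2.cvtColor(im["color"],cv2.COLOR_BGR2HSV)
m=(h[...,0]>5)&(h[...,0]<16)&(h[...,1]>200)&(P[...,2]>.047)&(P[...,2]<.057)&(P[...,0]>.57)
q=P[m]; print(q.mean(0),np.percentile(q[:,:2],[1,99],axis=0))
E
```

```text
scene [168. 194.] top z 0.041 x [0.62 0.69] y [-0.286 -0.213]
scene [205. 271.] top z 0.041 x [0.759 0.832] y [-0.163 -0.088]
side [267. 141.] top z 0.04 x [0.611 0.686] y [-0.278 -0.21 ]
side [181. 162.] top z 0.04 x [0.753 0.826] y [-0.153 -0.084]
wrist [487. 178.] top z 0.04 x [0.751 0.79 ] y [-0.162 -0.088]
wrist [284. 316.] top z 0.04 x [0.611 0.646] y [-0.248 -0.211]
[ 0.60593347 -0.09349187  0.05097989] [[ 0.57918053 -0.10464003]
 [ 0.6193204  -0.07988186]]
```

The nearest red disc's edge is at about y -0.21, roughly 35 mm behind the fingers, so it is clear. I'll go down now.

Emit:
{"method": "step_arm", "body": {
  "rows": [
    {"hand": 0,"slide": [0,0,2.5],"turn": [0,0,0]},
    {"hand": 0,"slide": [0,0,4.5],"turn": [0,0,0]},
    {"hand": 0,"slide": [0,0,5.6],"turn": [0,0,0]},
    {"hand": 0,"slide": [0,0,5.9],"turn": [0,0,0]},
    {"hand": 0,"slide": [0,0,5.9],"turn": [0,0,0]},
    {"hand": 0,"slide": [0,0,5.9],"turn": [0,0,0]}
  ]
}}

```text
clock: 3.25
position: [0.6127, -0.1491, 0.0238]
orientation: [[0.043, 0.999, 0.002], [0.999, -0.043, -0.001], [-0.001, 0.002, -1.0]]
contact_force: [-0.3, -0.8, -0.1]
width: 0.0427
```

```bash
python3 look.py 2 side wrist
```

```text
3.35 [ 0.61250569 -0.1490278   0.02348317] [-0.40794165 -0.00279036 -0.16407396] 0.042668009043427595
```

View pics/l2.png

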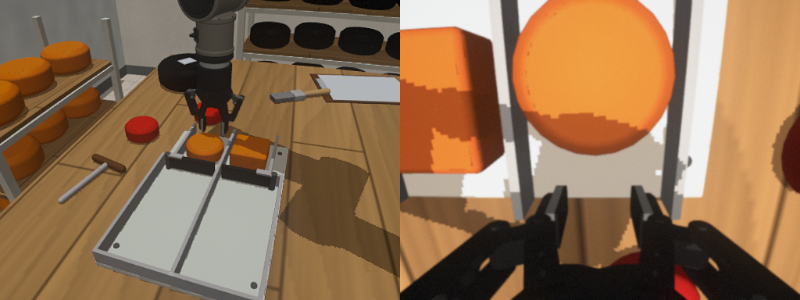

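The side half shows the fingers down in the lane behind the wheel at (205,148) with both gates shut. The wrist half shows the two pads centred between the guides. I'll push gently, then check.

Emit:
{"method": "step_arm", "body": {
  "rows": [
    {"hand": 0,"slide": [0.7,0,0],"turn": [0,0,0]},
    {"hand": 0,"slide": [1.4,0,0],"turn": [0,0,0]},
    {"hand": 0,"slide": [1.9,0,0],"turn": [0,0,0]},
    {"hand": 0,"slide": [2.3,0,0],"turn": [0,0,0]},
    {"hand": 0,"slide": [2.7,0,0],"turn": [0,0,0]},
    {"hand": 0,"slide": [3.1,0,0],"turn": [0,0,0]},
    {"hand": 0,"slide": [3.5,0,0],"turn": [0,0,0]},
    {"hand": 0,"slide": [3.9,0,0],"turn": [0,0,0]},
    {"hand": 0,"slide": [4.4,0,0],"turn": [0,0,0]},
    {"hand": 0,"slide": [4.9,0,0],"turn": [0,0,0]},
    {"hand": 0,"slide": [5.4,0,0],"turn": [0,0,0]},
    {"hand": 0,"slide": [5.9,0,0],"turn": [0,0,0]},
    {"hand": 0,"slide": [6.4,0,0],"turn": [0,0,0]},
    {"hand": 0,"slide": [6.9,0,0],"turn": [0,0,0]},
    {"hand": 0,"slide": [7.4,0,0],"turn": [0,0,0]},
    {"hand": 0,"slide": [7.9,0,0],"turn": [0,0,0]},
    {"hand": 0,"slide": [8.3,0,0],"turn": [0,0,0]},
    {"hand": 0,"slide": [8.7,0,0],"turn": [0,0,0]},
    {"hand": 0,"slide": [9,0,0],"turn": [0,0,0]},
    {"hand": 0,"slide": [9,0,0],"turn": [0,0,0]}
  ]
}}

```text
clock: 5.35
position: [0.6157, -0.0583, 0.0223]
orientation: [[0.043, 0.999, -0.0], [0.999, -0.043, 0.0], [0.0, -0.0, -1.0]]
contact_force: [-0.5, 0.2, -0.4]
width: 0.0427
```

```bash
python3 look.py 3 side wrist
```

```text
5.45 [ 0.61575035 -0.05852175  0.02230207] [-0.70395039 -1.28078031  0.45434832] 0.042910722655235566
```

View pics/l3.png

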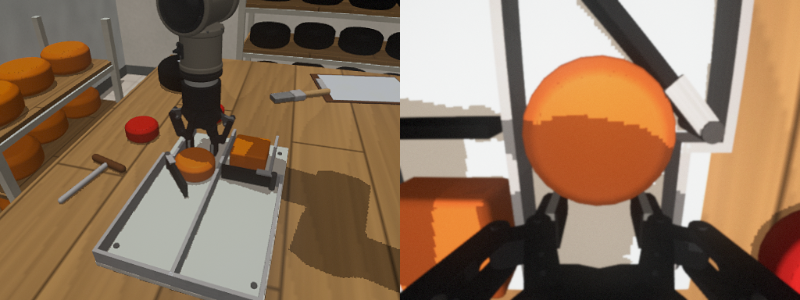

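The wheel sits in the cradle, gate_right is swinging open, and the square cheese's gate is shut. I'll keep pushing.

Emit:
{"method": "step_arm", "body": {
  "rows": [
    {"hand": 0,"slide": [0.4,0,0],"turn": [0,0,0]},
    {"hand": 0,"slide": [0.9,0,0],"turn": [0,0,0]},
    {"hand": 0,"slide": [1.4,0,0],"turn": [0,0,0]},
    {"hand": 0,"slide": [1.9,0,0],"turn": [0,0,0]},
    {"hand": 0,"slide": [2.4,0,0],"turn": [0,0,0]},
    {"hand": 0,"slide": [2.9,0,0],"turn": [0,0,0]},
    {"hand": 0,"slide": [3.4,0,0],"turn": [0,0,0]},
    {"hand": 0,"slide": [3.9,0,0],"turn": [0,0,0]},
    {"hand": 0,"slide": [4.4,0,0],"turn": [0,0,0]},
    {"hand": 0,"slide": [4.9,0,0],"turn": [0,0,0]},
    {"hand": 0,"slide": [5.4,0,0],"turn": [0,0,0]},
    {"hand": 0,"slide": [5.9,0,0],"turn": [0,0,0]},
    {"hand": 0,"slide": [6.4,0,0],"turn": [0,0,0]},
    {"hand": 0,"slide": [6.9,0,0],"turn": [0,0,0]},
    {"hand": 0,"slide": [7.4,0,0],"turn": [0,0,0]},
    {"hand": 0,"slide": [7.9,0,0],"turn": [0,0,0]},
    {"hand": 0,"slide": [8.4,0,0],"turn": [0,0,0]},
    {"hand": 0,"slide": [8.7,0,0],"turn": [0,0,0]},
    {"hand": 0,"slide": [9,0,0],"turn": [0,0,0]},
    {"hand": 0,"slide": [9,0,0],"turn": [0,0,0]}
  ]
}}

```text
clock: 7.45
position: [0.6196, 0.0316, 0.0223]
orientation: [[0.043, 0.999, 0.0], [0.999, -0.043, 0.0], [0.0, 0.0, -1.0]]
contact_force: [-0.6, -0.6, 0.5]
width: 0.043
```

```bash
python3 look.py 4 side wrist
```

```text
7.55 [0.61963337 0.03131484 0.02228783] [-0.82533567  0.52995561 -0.84526004] 0.042767954456998866
```

View pics/l4.png

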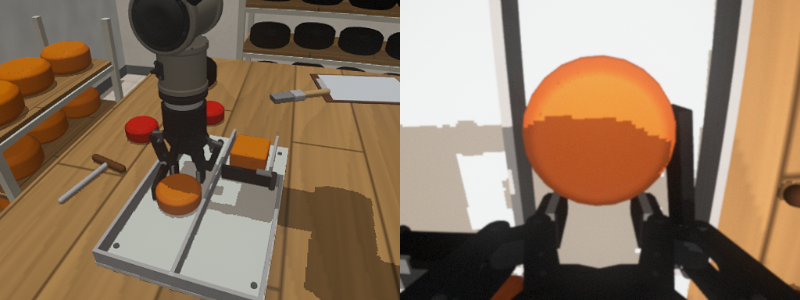

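The wheel is flat in the cradle at about station x +85, and the leaf rests along its outer side and the right finger. I'll push 8 cm more, slowing at the end.

Emit:
{"method": "step_arm", "body": {
  "rows": [
    {"hand": 0,"slide": [0.4,0,0],"turn": [0,0,0]},
    {"hand": 0,"slide": [0.9,0,0],"turn": [0,0,0]},
    {"hand": 0,"slide": [1.4,0,0],"turn": [0,0,0]},
    {"hand": 0,"slide": [1.9,0,0],"turn": [0,0,0]},
    {"hand": 0,"slide": [2.4,0,0],"turn": [0,0,0]},
    {"hand": 0,"slide": [2.9,0,0],"turn": [0,0,0]},
    {"hand": 0,"slide": [3.4,0,0],"turn": [0,0,0]},
    {"hand": 0,"slide": [3.9,0,0],"turn": [0,0,0]},
    {"hand": 0,"slide": [4.4,0,0],"turn": [0,0,0]},
    {"hand": 0,"slide": [4.9,0,0],"turn": [0,0,0]},
    {"hand": 0,"slide": [5.4,0,0],"turn": [0,0,0]},
    {"hand": 0,"slide": [5.9,0,0],"turn": [0,0,0]},
    {"hand": 0,"slide": [6.4,0,0],"turn": [0,0,0]},
    {"hand": 0,"slide": [6.8,0,0],"turn": [0,0,0]},
    {"hand": 0,"slide": [7.2,0,0],"turn": [0,0,0]},
    {"hand": 0,"slide": [7.5,0,0],"turn": [0,0,0]},
    {"hand": 0,"slide": [7.8,0,0],"turn": [0,0,0]},
    {"hand": 0,"slide": [8,0,0],"turn": [0,0,0]},
    {"hand": 0,"slide": [8,0,0],"turn": [0,0,0]},
    {"hand": 0,"slide": [8,0,0],"turn": [0,0,0]}
  ]
}}

```text
clock: 9.55
position: [0.6231, 0.1111, 0.0223]
orientation: [[0.043, 0.999, 0.0], [0.999, -0.043, 0.0], [0.0, 0.0, -1.0]]
contact_force: [-0.8, 0.5, -0.5]
width: 0.0427
```

```bash
python3 look.py 5 side wrist
```

```text
9.65 [0.62304391 0.11101834 0.0223521 ] [0.55231886 0.35184066 0.80098153] 0.0428448253587553
```

View pics/l5.png

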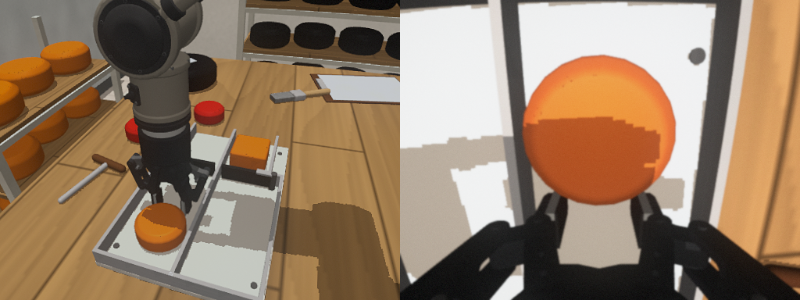

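The wheel now stands well past the gate, at about station x +165, and the leaf has left the wrist view. I'll back off 4 mm, lift straight up and wait.

Emit:
{"method": "step_arm", "body": {
  "rows": [
    {"hand": 0,"slide": [-0.2,0,0],"turn": [0,0,0]},
    {"hand": 0,"slide": [-0.4,0,0],"turn": [0,0,0]},
    {"hand": 0,"slide": [-0.4,0,0],"turn": [0,0,0]},
    {"hand": 0,"slide": [-0.4,0,-1.5],"turn": [0,0,0]},
    {"hand": 0,"slide": [-0.4,0,-4],"turn": [0,0,0]},
    {"hand": 0,"slide": [-0.4,0,-8],"turn": [0,0,0]},
    {"hand": 0,"slide": [-0.4,0,-12],"turn": [0,0,0]},
    {"hand": 0,"slide": [-0.4,0,-16],"turn": [0,0,0]},
    {"hand": 0,"slide": [-0.4,0,-20],"turn": [0,0,0]},
    {"hand": 0,"slide": [-0.4,0,-23],"turn": [0,0,0]},
    {"hand": 0,"slide": [-0.4,0,-23],"turn": [0,0,0]},
    {"hand": 0,"slide": [-0.4,0,-23],"turn": [0,0,0]},
    {"hand": 0,"slide": [-0.4,0,-23],"turn": [0,0,0]},
    {"hand": 0,"slide": [-0.4,0,-23],"turn": [0,0,0]},
    {"hand": 0,"slide": [-0.4,0,-23],"turn": [0,0,0]},
    {"hand": 0,"slide": [-0.4,0,-23],"turn": [0,0,0]},
    {"hand": 0,"slide": [-0.4,0,-23],"turn": [0,0,0]},
    {"hand": 0,"slide": [-0.4,0,-23],"turn": [0,0,0]},
    {"hand": 0,"slide": [-0.4,0,-23],"turn": [0,0,0]},
    {"hand": 0,"slide": [-0.4,0,-23],"turn": [0,0,0]}
  ]
}}

```text
clock: 11.65
position: [0.6228, 0.107, 0.2523]
orientation: [[0.043, 0.999, 0.0], [0.999, -0.043, 0.0], [0.0, 0.0, -1.0]]
contact_force: [-0.0, 0.7, 0.4]
width: 0.0426
```

Emit:
{"method": "step_arm", "body": {
  "rows": [
    {"hand": 0,"slide": [-2,0,-2],"turn": [0,0,0]},
    {"hand": 0,"slide": [-5,0,-2],"turn": [0,0,0]},
    {"hand": 0,"slide": [-9,0,-2],"turn": [0,0,0]},
    {"hand": 0,"slide": [-13,0,-2],"turn": [0,0,0]},
    {"hand": 0,"slide": [-17,0,-2],"turn": [0,0,0]},
    {"hand": 0,"slide": [-21,0,-2],"turn": [0,0,0]},
    {"hand": 0,"slide": [-25,0,-2],"turn": [0,0,0]},
    {"hand": 0,"slide": [-28,0,-2],"turn": [0,0,0]},
    {"hand": 0,"slide": [-30,0,-2],"turn": [0,0,0]},
    {"hand": 0,"slide": [-30,0,-2],"turn": [0,0,0]},
    {"hand": 0,"slide": [-30,0,-2],"turn": [0,0,0]},
    {"hand": 0,"slide": [-30,0,-2],"turn": [0,0,0]},
    {"hand": 0,"slide": [-30,0,-2],"turn": [0,0,0]}
  ]
}}

```text
clock: 12.95
position: [0.6102, -0.1913, 0.2725]
orientation: [[0.041, 0.999, 0.0], [0.999, -0.041, 0.0], [0.0, 0.0, -1.0]]
contact_force: [-0.6, 0.2, 0.3]
width: 0.043
```

```bash
python3 look.py 6 side scene; python3 - <<'E'
from h import *
im=dict(np.load("side6.npz")); P,R,o=cloud(im); h=cv2.cvtColor(im["color"],cv2.COLOR_BGR2HSV)
cv2.imwrite("pics/c6.png",cv2.resize(im["color"][130:384,100:380],None,fx=2.3,fy=2.3))
O=np.array([.5675,-.004]);X=np.array([.0425,.999]);Y=np.array([-.999,.0425])
z=P[...,2]
def s(m): d=P[m][:,:2]-O; return np.c_[d@X,d@Y]
box=(P[...,0]>.4)&(P[...,0]<.72)&(P[...,1]>-.17)&(P[...,1]<.27)
q=s(box&(h[...,0]>5)&(h[...,0]<16)&(h[...,1]>200)&(z>.047)&(z<.057)); 
for nm,w in(("wheel",q[q[:,1]<0]),("block",q[q[:,1]>0])): print(nm,np.percentile(w,[1,99],axis=0).round(3))
g=s(box&(z>.0437)&(z<.05)&(h[...,2]<90)&(h[...,1]<90)); 
for nm,w in(("gR",g[g[:,1]<0]),("gL",g[g[:,1]>0])): print(nm,len(w),np.percentile(w,[2,98],axis=0).round(3))
E
```

```text
13.05 [ 0.61014546 -0.19166242  0.27247032] [0.29182456 0.96658647 0.13308658] 0.04284955059625136
wheel [[ 0.133 -0.086]
 [ 0.202 -0.016]]
block [[-0.111  0.014]
 [-0.039  0.086]]
gR 249 [[-0.004 -0.113]
 [ 0.006 -0.01 ]]
gL 291 [[-0.004  0.009]
 [ 0.006  0.112]]
```

View pics/l6.png

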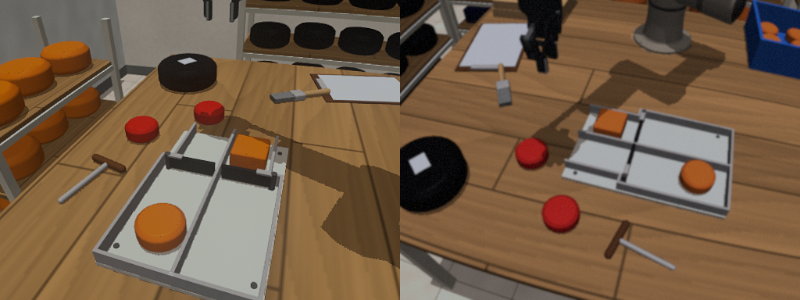

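View pics/c6.png

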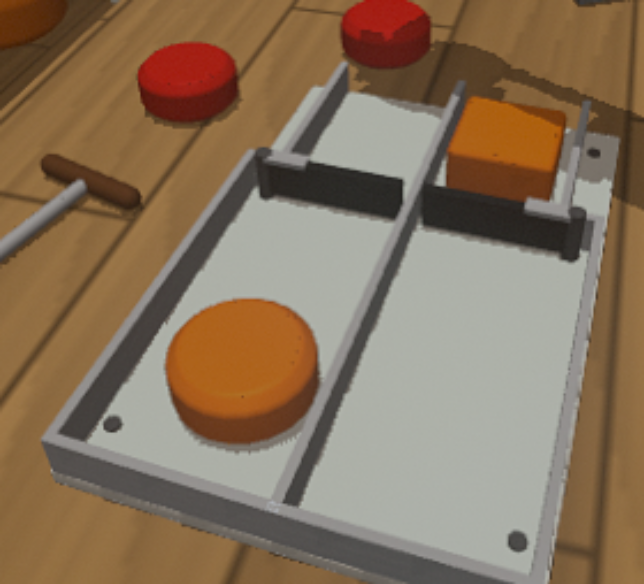

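Both leaves are in line on the gate line (x within about 5 mm of 0), so both gates are shut. The wheel is flat at about x +168 mm, y -51 mm, and the square block hasn't moved. The arm is clear, so I'll hand in.

```bash
python3 - <<'E'
from bench import env
print(env.sign_off())
E
```

```text
the job is handed in; nothing more can be done
None
```

The round cheese is through its gate and standing flat in the lane beyond, and the job is handed in. I pushed it from behind with half-open fingers along the -y lane, through gate_right, then backed off, lifted and moved clear.

- **Wheel:** the last pictures put it at about station x +168 mm, y -51 mm. That is past the 140 mm clear mark and short of the end stop.
- **Gates:** both measured shut, with each leaf within about 5 mm of the gate line. The square cheese's gate showed shut in every picture, and that cheese did not move.
- **Limits:** the last picture was at 13 s, and contact-force readings stayed within about 2 N at every check.
- **Disagreements:** the two fixed cameras differed by about 3–6 mm on positions, which the clearances covered. One wrist-camera measurement of the wheel came out wrong because of a shadow, and I did not use it. No checks failed.

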